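Reunite weighing bottles with their own caps and weigh one

ROBOT

A 7-joint arm with a two-finger parallel gripper is mounted at the origin on the work surface. World frame = base frame: x ahead of the robot, y to its left, z up, the work surface at z = 0. Lengths are in mm, angles in degrees, forces in N, time in s.
With the tool pointing down it reaches from about 400 to 850 mm from the base axis. Payload 4.4 kg.
Tool frame: the origin (TCP) lies midway between the tips of the shut fingers; the grasp point (between the pads) lies 19 mm behind it (manip.hold_point_z is the distance from the TCP to the grasp point, in mm); z points along the fingers, y is the direction in which the jaws open and shut (so a half turn about z gives the same grasp; the last joint's range is limited). The gripper opens to 94 mm and grips with 3 to 60 N. Pads are 16 mm wide; open, the fingers measure 119 mm over their backs; the gripper's body (75 mm by 177 mm) begins 78 mm behind the grasp point.
Start: joints at [-72.296, 36.005, 2.206, 86.941, -1.547, 57.084, -1.146], TCP at [237.933, 604.902, 205.478] pointing down, gripper open.
Joint ranges: [-175.42, 175.42], [-21.48, 121.26], [-71.46, 75.88], [10.55, 141.38], [-63.04, 243.04], [13.31, 113.54], [-168.57, 168.57]. Speed limits (degrees/s): [147.25, 147.25, 180, 180, 180, 180, 180].

INTERFACE

Orientations are given as [roll, pitch, yaw] about the fixed x, y, z axes, in that order (R = Rz(yaw) Ry(pitch) Rx(roll)).
In Python, from workcell import monitor, camera, job, manip gives the robot as it stands.
- The arm moves only by the shell command python3 -m crank 'ROWS'. ROWS is JSON, one flat list of numbers, 7 for each row, row after row: the shift along the tool's x, y, z in units of 40 mm (1.0 is 40 mm), then the turn, a rotation vector about the tool's x, y, z in units of 8 degrees (1.0 is 8 degrees), then the opening in per cent of the stroke, from 0 (shut) to 100 (fully open). In form: [x, y, z, rx, ry, rz, claw, x, y, z, rx, ry, rz, claw, ...]. A call has 1 to 5 rows; each row shifts and turns the commanded pose from where the row before left it, along the tool's axes as they then stand; what a row does not reach is not made up. A row lasts 1/8 s, in which the tool goes at most 62.5 mm and 10.7 degrees, less where a joint would pass 70% of its speed; a pose out of reach is approached as far as the arm can. A call is refused whole if a number of a shift passes 1 or a number of a turn 1, either way. A call with a gripper value outside its range is refused whole. The fingers move at their own pace and stop on an object; the grip force is fixed at half the most. Time passes only in rows, so rows that do not move let the fingers close. It gives the time, the measured TCP pose, the force and the opening at its end, in the units of the state.
- monitor.state(): the state, without advancing time (a new reading comes with each control period).
- camera(name): name is "scene" or "top" or "wrist"; returns a dict with "image" (384x512x3 uint8, red, green, blue), "camera_matrix" (3x3 intrinsics, pixels), "world_to_cam" (4x4, takes a point from world to camera coordinates). Camera axes: x right, y down, z forward; pixel columns grow to the right and rows downward; lengths in mm; the calibration is good to about 2 mm. The wrist camera is an equidistant fisheye: a pixel r from the principal point sees the ray r / f radians off the axis. A picture is of the moment at which its call begins. There is no depth.
- job.job_done(): hands the job in, once; it reports no verdict.
The state is a dict: "time": time; "qpos": joint angles; "qvel": joint speeds; "joint_efforts": joint torques, N m; "eef_pos": TCP position; "tool_rot": TCP orientation; "force": force on the tool from outside, world axes, zero at the start; "ft_torque": the same for the moment, N m; "gripper_width": finger opening in mm.
Only numpy, scipy, OpenCV 4.12 (cv2) and the standard library are available. Lean on these libraries where they do the work, as an engineer would, in place of code of your own. Each camera call takes 0.05 s, during which the arm holds its last target. There are 200 camera calls.

TASK

Two weighing bottles, fresh from the drying oven, stand open on the bench: put each one's own cap on it, matched by colour (blue on blue, red on red) and seated all the way down; the caps all fit each other's bottles but are tared as pairs. Then, with both closed, set the blue bottle with its cap on, gently and upright, in the middle of the balance pan, and leave the red one standing where it is. It is all glass, so lay things down softly instead of dropping them, and do not shift the green bottle or the yellow cap.

Things in the scene. Friction and masses are not known exactly. Their poses are not given: they have to be found in the camera images.
- bottle_blue: open glass weighing bottle with blue band, blue neck and blue spot on its floor. Body 66 mm diameter up to 44 mm height, then a neck 48 mm diameter with its rim at 58 mm. 0.13 kg. Origin: centre of its underside, z up. Starts upright on the bench. To be capped, then carried to the balance; a grip round its body at about 22 mm height stays clear of the cap.
- bottle_red: open glass weighing bottle with red band, red neck and red spot on its floor. Body 66 mm diameter up to 44 mm height, then a neck 48 mm diameter with its rim at 58 mm. 0.13 kg. Origin: centre of its underside, z up. Starts upright on the bench. To be capped and left standing.
- cap_blue: glass cap with blue knob and rings. Skirt 58 mm outside, 53 mm inside diameter (2.5 mm clearance all round a bottle's neck), 12 mm deep; flat top at 16 mm; round knob 24 mm diameter from 16 to 36 mm height. 0.05 kg. Origin: centre of the skirt's lower edge, z up. Starts on the bench, knob up. Fully seated, its origin is 46 mm above the bottle's.
- cap_red: glass cap with red knob and rings. Skirt 58 mm outside, 53 mm inside diameter (2.5 mm clearance all round a bottle's neck), 12 mm deep; flat top at 16 mm; round knob 24 mm diameter from 16 to 36 mm height. 0.05 kg. Origin: centre of the skirt's lower edge, z up. Starts on the bench, knob up. Fully seated, its origin is 46 mm above the bottle's.
- pan_center (a point): centre of the top face of the balance's round steel pan, 136 mm diameter, 82 mm above the bench, x and y along the balance's own, z up. The balance is fixed and white, 200 mm wide in its y, and reaches from 95 mm behind the pan's centre to 190 mm before it in its x (towards its display); all of it is lower than the pan.
- pan (a joint): how far the pan has sunk on its load spring, m: 0 empty, less than 1 mm under a capped bottle, 4 N per mm, hard stop at 5 mm; past 4.5 mm (18 N) the balance is overloaded.
- cap_yellow: glass cap with yellow knob and rings. Skirt 58 mm outside, 53 mm inside diameter (2.5 mm clearance all round a bottle's neck), 12 mm deep; flat top at 16 mm; round knob 24 mm diameter from 16 to 36 mm height. 0.05 kg. Origin: centre of the skirt's lower edge, z up. Starts on the bench, knob up. Its bottle is elsewhere; leave it where it is.
- bottle_green: weighing bottle with green marks, already capped, 66 mm diameter, 82 mm tall with its knob. Origin: centre of its underside. Leave it where it is.
Things that resemble listed ones, but are neither listed nor needed, are in the scene too. Leave any turquoise look-alike of the cap_blue alone.

How it is judged (in metres and radians):
On the way, in this order (a step that is already met when the one before it is completed fails the run):
1. both open bottles wear their own caps, fully seated, while they stand on the bench (horizontal distance between cap_blue and bottle_blue below 0.005 m and z of cap_blue in the frame of bottle_blue between 0.043 and 0.0485 m and angle between the z axis of cap_blue and the z axis of bottle_blue, either way round below 0.08 rad and angle between each of bottle_blue, bottle_red's own z axis and vertical below 0.08 rad and horizontal distance between cap_red and bottle_red below 0.005 m and z of cap_red in the frame of bottle_red between 0.043 and 0.0485 m and angle between the z axis of cap_red and the z axis of bottle_red, either way round below 0.08 rad and height (world z) of each of bottle_blue, bottle_red below 0.006 m), for 0.2 s.
2. the capped blue bottle stands on the balance pan (horizontal distance between cap_blue and bottle_blue below 0.005 m and z of cap_blue in the frame of bottle_blue between 0.043 and 0.0485 m and angle between the z axis of cap_blue and the z axis of bottle_blue, either way round below 0.08 rad and angle between bottle_blue's own z axis and vertical below 0.08 rad and horizontal distance between bottle_blue and pan_center below 0.032 m and z of bottle_blue in the frame of pan_center between -0.004 and 0.003 m), for 0.2 s.
At the end, for the whole second after the job is handed in: Blue and red caps seated on the bottles of their colour (within 5 mm of the axis, lower edge 43 to 48.5 mm above the underside, level); blue bottle upright on the pan, within 32 mm of its centre; red bottle upright on the bench within 50 mm of its start; all at rest (all of step 2 and horizontal distance between cap_red and bottle_red below 0.005 m and z of cap_red in the frame of bottle_red between 0.043 and 0.0485 m and angle between the z axis of cap_red and the z axis of bottle_red, either way round below 0.08 rad and angle between bottle_red's own z axis and vertical below 0.08 rad and height (world z) of bottle_red below 0.006 m and distance of bottle_red from where it was at the start of the episode below 0.05 m and linear speed of each of bottle_blue, bottle_red, cap_blue, cap_red below 0.02 m/s); the robot touches nothing.
It fails at once if the green bottle or the yellow cap is moved more than 30 mm (distance of any of bottle_green, cap_yellow from where it was at the start of the episode above 0.03 m).
It fails at once if the blue or red bottle is tipped more than 0.5 rad (angle between any of bottle_blue, bottle_red's own z axis and vertical above 0.5 rad).
It fails at once if a cap is dropped on its bottle (lands at more than 0.4 m/s) or forced on it with more than 60 N (contact force between cap_blue and bottle_blue above 60 N or (distance between cap_blue and bottle_blue below 0.054 m and linear speed of cap_blue above 0.4 m/s and linear speed of bottle_blue below 0.15 m/s) or contact force between cap_red and bottle_red above 60 N or (distance between cap_red and bottle_red below 0.054 m and linear speed of cap_red above 0.4 m/s and linear speed of bottle_red below 0.15 m/s)).
It fails at once if the blue bottle is dropped on the pan (lands at more than 0.4 m/s) (horizontal distance between bottle_blue and pan_center below 0.08 m and z of bottle_blue in the frame of pan_center below 0.008 m and linear speed of bottle_blue above 0.4 m/s).
It fails at once if the balance is overloaded: the pan is struck or pressed down more than 4.5 mm (value of joint pan above 0.0045 m).
It also fails if it takes over 70 s, if anything falls off the work surface, if the arm or the gripper's body presses on something with over 40 N, if the wrist force passes 120 N, or if a joint passes its speed limit or range.

## Working session

There is one attempt and no reset: what is moved stays moved. The work goes in short steps, Python scripts to look and compute and a shell command to move; the robot and the scene stay as the last step left them, time stands still between calls to the robot, and variables do not carry over. Pictures are saved under pics/ and viewed, about 8 in all and at most 12, crops included, and the job is handed in when it is done.

```bash
mkdir -p pics; ls; python3 - <<'E'
from workcell import monitor, camera, job, manip
import cv2,numpy as np
print(monitor.state()); print([a for a in dir(manip) if a[0]!='_'], manip.hold_point_z)
ims=[]
for n in("scene","top","wrist"):
    c=camera(n); cv2.imwrite(f"pics/{n}0.png",c["image"][:,:,::-1]); np.savez(f"pics/{n}0.npz",**c)
    print(n,c["camera_matrix"].tolist(),c["world_to_cam"].round(3).tolist())
E
```

```text
pics
{'time': 0.0, 'qpos': array([-72.29519954,  36.05571749,   2.20347669,  86.99434146,
        -1.54643097,  57.08326749,  -1.14600722]), 'qvel': array([-0.00094661, -0.02798492,  0.02175693, -0.08507273, -0.03756399,
        0.05291798,  0.02593407]), 'joint_efforts': array([-6.75352640e-04, -5.49736190e+01,  1.14328086e+00, -1.86625797e+01,
       -5.21925185e-02,  2.38742831e-02,  1.97002105e-04]), 'eef_pos': array([237.70796694, 604.28044937, 204.59984481]), 'tool_rot': array([-1.79896399e+02,  2.16748905e-03,  1.58524649e+02]), 'force': array([ 0.25567158,  0.04492782, -0.49652617]), 'ft_torque': array([ 0.05430801, -0.00228554, -0.03189739]), 'gripper_width': 94.13493839926417}
['PlanningError', 'hold_point_z'] 18.8
scene [[386.73799879296047, 0.0, 256.8703868797134], [0.0, 386.73799879296047, 187.74592780100375], [0.0, 0.0, 1.0]] [[-0.887, 0.461, 0.007, 508.872], [0.33, 0.645, -0.689, -103.894], [-0.322, -0.61, -0.724, 1225.496], [0.0, 0.0, 0.0, 1.0]]
top [[356.00840250859954, 0.0, 256.7293678182321], [0.0, 356.00840250859954, 195.33782307150702], [0.0, 0.0, 1.0]] [[0.009, -1.0, -0.004, -37.208], [-0.994, -0.008, -0.107, 564.668], [0.107, 0.005, -0.994, 865.114], [0.0, 0.0, 0.0, 1.0]]
wrist [[297.3186396354542, 0.0, 255.01621613986154], [0.0, 297.3186396354542, 188.6225769892537], [0.0, 0.0, 1.0]] [[0.367, 0.93, -0.001, -648.785], [0.893, -0.352, 0.28, -27.282], [0.26, -0.103, -0.96, 392.375], [0.0, 0.0, 0.0, 1.0]]
```

View pics/top0.png

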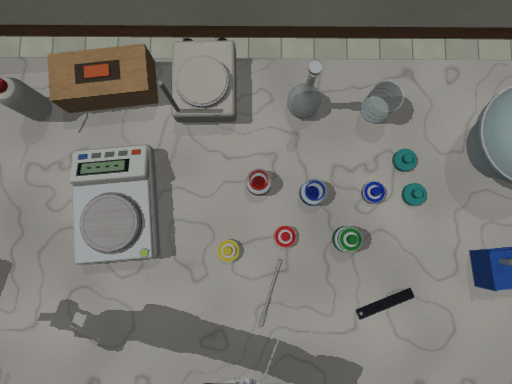

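View pics/scene0.png

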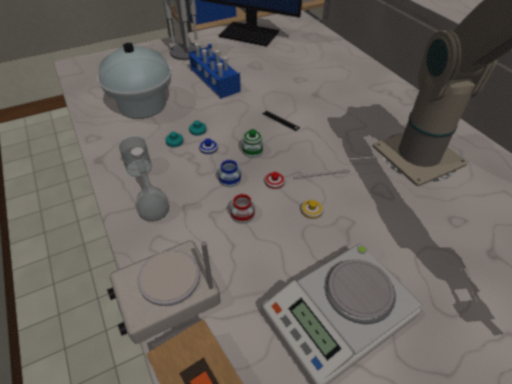

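```bash
cat > h.py <<'E'
import cv2,numpy as np
from workcell import monitor,camera
from scipy.spatial.transform import Rotation as R
def ray(c,u,v,fish=False):
    K=c["camera_matrix"];W=c["world_to_cam"]
    a=np.array([(u-K[0,2])/K[0,0],(v-K[1,2])/K[1,1]])
    r=np.hypot(*a)
    d=np.array([a[0],a[1],1.]) if not fish else np.array([*(a/max(r,1e-9)*np.sin(r)),np.cos(r)])
    return -W[:3,:3].T@W[:3,3], W[:3,:3].T@d
def onz(c,u,v,z,fish=False):
    o,d=ray(c,u,v,fish); return (o+d*(z-o[2])/d[2]).round(1)
def proj(c,p,fish=False):
    K=c["camera_matrix"];W=c["world_to_cam"];q=W[:3,:3]@p+W[:3,3]
    if not fish: return K[0,0]*q[0]/q[2]+K[0,2],K[1,1]*q[1]/q[2]+K[1,2]
    n=np.hypot(q[0],q[1]);t=np.arctan2(n,q[2]);return K[0,0]*t*q[0]/n+K[0,2],K[1,1]*t*q[1]/n+K[1,2]
HUE={"red":(172,8),"yellow":(20,34),"green":(50,78),"turq":(84,98),"blue":(108,128)}
def blobs(im,col,S=110,V=40,amin=12):
    h=cv2.cvtColor(im,cv2.COLOR_RGB2HSV);a,b=HUE[col];H=h[...,0]
    m=((H>=a)|(H<=b)) if a>b else ((H>=a)&(H<=b))
    m=(m&(h[...,1]>S)&(h[...,2]>V)).astype(np.uint8)
    m=cv2.morphologyEx(m,cv2.MORPH_CLOSE,np.ones((5,5)))
    n,l,s,ce=cv2.connectedComponentsWithStats(m)
    return [(s[i,4],*s[i,:4],*ce[i].round(1)) for i in range(1,n) if s[i,4]>=amin]
def togo(x,y,z):
    "shift in tool units to TCP target, from measured pose"
    s=monitor.state();T=R.from_euler('xyz',s["tool_rot"],degrees=True)
    return (T.inv().apply(np.array([x,y,z])-s["eef_pos"])/40).round(3)
E
python3 - <<'E'
from h import *
c={n:dict(np.load(f"pics/{n}0.npz")) for n in("top","scene")}
for col in HUE:
    for n in c:
        for b in blobs(c[n]["image"],col):
            x,y,w,h_=b[1:5]; print(col,n,[float(t) for t in b],"z10",onz(c[n],b[5],b[6],10)[:2],"bbox z25",onz(c[n],x+(w-1)/2,y+(h_-1)/2,25)[:2])
E
```

```text
red top [177.0, 84.0, 64.0, 26.0, 15.0, 96.8, 71.6] z10 [896.8 398.5] bbox z25 [891.4 392.2]
red top [80.0, 0.0, 78.0, 8.0, 15.0, 2.6, 85.5] z10 [856.4 648.1] bbox z25 [851.4 634.6]
red top [34.0, 132.0, 149.0, 9.0, 5.0, 135.7, 151.4] z10 [679.9 284.5] bbox z25 [677.5 278.5]
red top [299.0, 249.0, 170.0, 19.0, 20.0, 258.2, 179.6] z10 [608.1 -35.9] bbox z25 [606.  -35.4]
red top [354.0, 274.0, 226.0, 22.0, 21.0, 284.8, 236.1] z10 [ 463.6 -104.6] bbox z25 [ 463.9 -102.7]
red scene [180.0, 266.0, 172.0, 18.0, 13.0, 274.3, 178.1] z10 [ 460.  -107.4] bbox z25 [467.2 -94.6]
red scene [141.0, 233.0, 194.0, 18.0, 16.0, 241.7, 201.4] z10 [585.1 -68.8] bbox z25 [591.3 -56.6]
red scene [84.0, 232.0, 213.0, 22.0, 8.0, 242.4, 217.3] z10 [608.2 -16.9] bbox z25 [611.9  -8.1]
red scene [54.0, 272.0, 303.0, 9.0, 10.0, 276.2, 307.7] z10 [654.4 248.7] bbox z25 [658.8 254.3]
red scene [149.0, 190.0, 371.0, 24.0, 13.0, 202.2, 377.8] z10 [854.4 309.6] bbox z25 [855.6 312.7]
yellow top [12.0, 107.0, 100.0, 5.0, 6.0, 109.4, 103.2] z10 [809.6 360.1] bbox z25 [805.8 354.7]
yellow top [351.0, 218.0, 240.0, 21.
[... 1204 characters left out ...]
0.0, 247.0, 42.0, 44.0, 491.8, 268.1] z10 [ 388.2 -624.2] bbox z25 [ 388.5 -611.2]
blue scene [1132.0, 195.0, 0.0, 102.0, 24.0, 234.9, 7.8] z10 [   36.2 -1279.6] bbox z25 [   24.3 -1180.3]
blue scene [1380.0, 189.0, 44.0, 51.0, 54.0, 214.5, 72.7] z10 [ 382.2 -735.4] bbox z25 [ 386.6 -727.1]
blue scene [126.0, 200.0, 139.0, 16.0, 11.0, 207.7, 144.4] z10 [ 575.6 -337.8] bbox z25 [ 581.1 -322.7]
blue scene [112.0, 221.0, 160.0, 16.0, 14.0, 228.9, 166.8] z10 [ 558.6 -211.9] bbox z25 [ 565.1 -198.8]
blue scene [71.0, 220.0, 177.0, 20.0, 8.0, 229.7, 180.8] z10 [ 581.2 -156.8] bbox z25 [ 586.8 -144.4]
blue scene [62.0, 312.0, 358.0, 10.0, 11.0, 316.4, 363.1] z10 [640.9 388.8] bbox z25 [645.1 392.3]
```

```bash
python3 - <<'E'
import cv2,numpy as np
t=cv2.imread("pics/top0.png");s=cv2.imread("pics/scene0.png")
a=cv2.resize(t[130:290,60:430],None,fx=2.1,fy=2.1,interpolation=cv2.INTER_CUBIC)
b=cv2.resize(s[110:330,160:430],None,fx=1.2,fy=1.2,interpolation=cv2.INTER_CUBIC)
o=np.zeros((a.shape[0]+b.shape[0],800,3),np.uint8);o[:a.shape[0],:a.shape[1]]=a;o[a.shape[0]:,:b.shape[1]]=b
cv2.imwrite("pics/crop1.png",o[:600])
E
```

```text
(no output)
```

View pics/crop1.png

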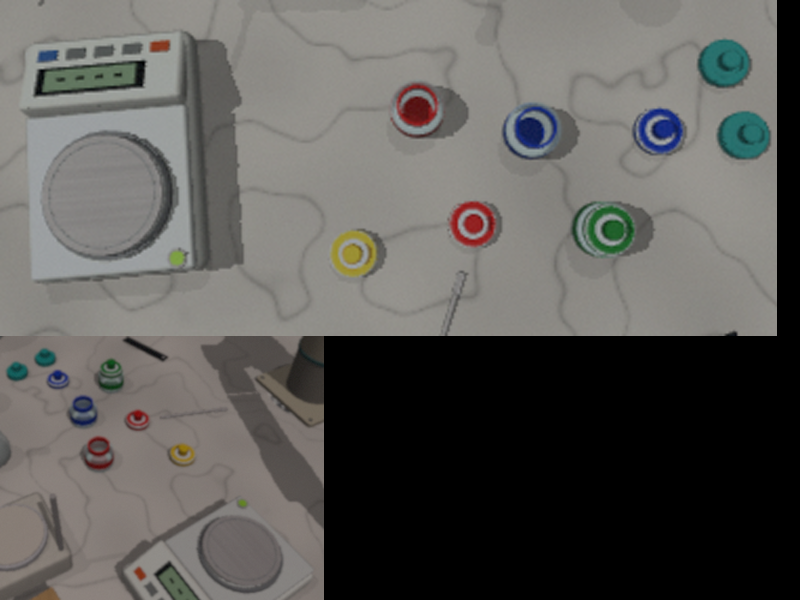

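```bash
python3 -m crank '[0,0,0,0,0,0.95,50, 0,0,0,0,0,0.95,50, 0,0,0,0,0,0.95,50, 0,0,0,0,0,0.95,50, 0,0,0,0,0,0.95,50]'
python3 -m crank '[0,0,0,0,0,0.95,50, 0,0,0,0,0,0.95,50, 0,0,0,0,0,0.95,50, 0,0,0,0,0,0.95,50, -0.5,0.3,0,0,0,0,50]'
python3 -m crank '[-1,0.35,0,0,0,0,50, -1,0.35,0,0,0,0,50, -1,0.35,0,0,0,0,50, -1,0.35,0,0,0,0,50, -1,0.35,0,0,0,0,50]'
python3 -c "
from h import *
s=monitor.state();print(s['qpos'].round(1),s['eef_pos'],s['tool_rot']);print(togo(464,-103,150))"
```

```text
time: 0.78
eef_pos: [237.8, 604.6, 205.1]
tool_rot: [-180.0, 0.0, 120.3]
force: [0.5, -0.6, 0.6]
gripper_width: 48.4
time: 1.4
eef_pos: [248.1, 586.0, 204.7]
tool_rot: [-179.9, 0.0, 90.3]
force: [0.3, -0.0, -0.1]
gripper_width: 46.7
time: 2.02
eef_pos: [320.7, 383.7, 205.4]
tool_rot: [-180.0, 0.0, 90.1]
force: [0.1, -0.3, 0.0]
gripper_width: 46.9
[-68.9  25.1  22.1 110.9 -12.7  46.3 -39.7] [320.65467198 383.7041801  205.40861925] [-1.79997887e+02  4.46839394e-03  9.01351505e+01]
[-12.176   3.555   1.386]
```

```bash
python3 -m crank '[-1,0.3,0.1,0,0,0,50, -1,0.3,0.1,0,0,0,50, -1,0.3,0.1,0,0,0,50, -1,0.3,0.1,0,0,0,50, -1,0.3,0.1,0,0,0,50]'
python3 -m crank '[-1,0.3,0.1,0,0,0,50, -1,0.3,0.1,0,0,0,50, -1,0.3,0.1,0,0,0,50, -1,0.3,0.1,0,0,0,50, -1,0.3,0.1,0,0,0,50]'
python3 -m crank '[-1,0.3,0.2,0,0,0,50, -1,0.2,0.2,0,0,0,50, -0.17,0,0,0,0,0,50,0,0,0,0,0,0,50]'
python3 - <<'E'
from h import *
s=monitor.state();print(s['qpos'].round(1),s['eef_pos'],s['tool_rot'])
c=camera("wrist");np.savez("pics/w1.npz",**c);cv2.imwrite("pics/w1.png",c["image"][:,:,::-1])
print(ray(c,0,0,True)[0], ray(c,255,188.6,True)[1])
for col in ("red","blue","yellow","green"):
    for b in blobs(c["image"],col,amin=40): print(col,[float(t) for t in b],onz(c,b[5],b[6],10,True))
E
```

```text
time: 2.65
eef_pos: [381.1, 184.0, 185.4]
tool_rot: [180.0, -0.0, 90.1]
force: [-0.1, 0.1, -0.4]
gripper_width: 47.0
time: 3.28
eef_pos: [441.6, -15.9, 165.3]
tool_rot: [180.0, -0.0, 90.1]
force: [0.6, 0.4, -0.1]
gripper_width: 47.5
time: 3.78
eef_pos: [461.1, -101.2, 149.3]
tool_rot: [-180.0, -0.0, 90.1]
force: [-0.6, -0.2, -0.4]
gripper_width: 46.7
[ -5.1  27.8  20.1 118.4 -15.7  36.3  25.6] [ 461.06563308 -101.1634954   149.34176421] [-1.79956622e+02 -3.32428344e-02  9.00834846e+01]
[459.49872934 -19.73710021 328.69487687] [-1.37499531e-04 -2.77916112e-01 -9.60605338e-01]
red [296.0, 353.0, 95.0, 31.0, 58.0, 360.9, 119.4] [576.8 -32.   10. ]
red [1067.0, 372.0, 104.0, 47.0, 48.0, 393.4, 126.7] [618.2 -37.8  10. ]
red [1591.0, 234.0, 155.0, 48.0, 51.0, 257.5, 181.4] [ 462.2 -103.6   10. ]
blue [367.0, 324.0, 213.0, 50.0, 41.0, 340.8, 225.1] [ 562.3 -157.4   10. ]
blue [693.0, 338.0, 232.0, 44.0, 38.0, 358.8, 249.2] [ 590.2 -191.3   10. ]
yellow [1759.0, 197.0, 26.0, 54.0, 52.0, 223.1, 50.3] [425.7  40.   10. ]
yellow [378.0, 164.0, 286.0, 15.0, 49.0, 169.5, 310.2] [ 339.9 -289.3   10. ]
yellow [389.0, 332.0, 286.0, 15.0, 49.0, 340.5, 310.1] [ 579.3 -288.9   10. ]
yellow [2688.0, 147.0, 336.0, 269.0, 29.0, 293.2, 354.1] [ 518.2 -376.    10. ]
green [348.0, 228.0, 276.0, 51.0, 23.0, 253.5, 282.9] [ 457.6 -237.2   10. ]
green [80.0, 241.0, 296.0, 27.0, 4.0, 253.3, 297.9] [ 457.3 -261.6   10. ]
green [334.0, 232.0, 326.0, 42.0, 13.0, 252.7, 331.1] [ 456.4 -323.2   10. ]
```

View pics/w1.png

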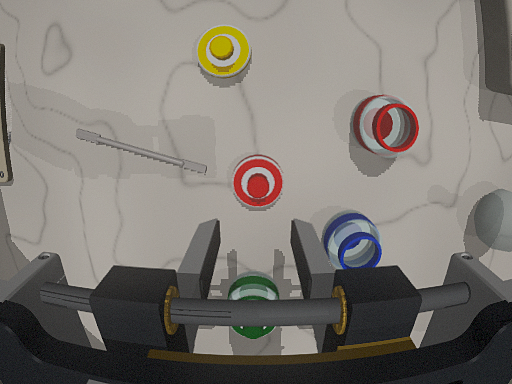

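```bash
cat >> h.py <<'E'
def rings(c,col,near,rad=60,S=110,V=40,fish=True):
    "contours (outer and holes) of a colour near a pixel: ellipse centre, axes"
    h=cv2.cvtColor(c["image"],cv2.COLOR_RGB2HSV);a,b=HUE[col];H=h[...,0]
    m=((H>=a)|(H<=b)) if a>b else ((H>=a)&(H<=b))
    m=(m&(h[...,1]>S)&(h[...,2]>V)).astype(np.uint8)
    out=[]
    cs,hi=cv2.findContours(m,cv2.RETR_CCOMP,cv2.CHAIN_APPROX_NONE)
    for k,q in zip(cs,hi[0]):
        if len(k)<14: continue
        (u,v),(p,r),t=cv2.fitEllipse(k)
        if np.hypot(u-near[0],v-near[1])<rad: out.append((len(k),"hole" if q[3]>=0 else "outer",round(u,1),round(v,1),round(p,1),round(r,1)))
    return sorted(out,reverse=True)
E
python3 - <<'E'
from h import *
c=dict(np.load("pics/w1.npz"))
for col,n in(("red",(258,180)),("red",(390,125)),("blue",(350,240))):
    for r in rings(c,col,n): print(col,r,[onz(c,r[2],r[3],z,True)[:2].tolist() for z in(4,16,36,58)])
E
```

```text
red (159, 'hole', 257.5, 182.6, 31.3, 32.3) [[462.3, -106.6], [462.2, -103.4], [462.0, -98.1], [461.8, -92.2]]
red (134, 'outer', 257.5, 182.2, 46.4, 47.6) [[462.3, -106.1], [462.2, -103.0], [462.0, -97.6], [461.8, -91.8]]
red (30, 'outer', 250.2, 154.2, 3.6, 12.1) [[454.1, -74.1], [454.3, -72.1], [454.6, -68.8], [455.0, -65.1]]
red (14, 'outer', 270.6, 158.7, 0.9, 8.1) [[476.7, -79.1], [476.1, -76.9], [475.0, -73.3], [473.9, -69.3]]
red (144, 'outer', 394.2, 127.4, 65.5, 79.6) [[622.4, -38.9], [616.3, -38.2], [606.3, -37.0], [595.3, -35.7]]
red (134, 'outer', 395.2, 127.1, 45.3, 48.0) [[623.7, -38.5], [617.6, -37.8], [607.5, -36.6], [596.4, -35.4]]
red (107, 'hole', 397.3, 127.3, 26.8, 42.6) [[626.6, -38.5], [620.4, -37.8], [610.1, -36.7], [598.8, -35.4]]
blue (147, 'outer', 356.5, 249.5, 59.8, 69.8) [[589.5, -194.8], [584.7, -188.3], [576.7, -177.5], [567.9, -165.7]]
blue (119, 'outer', 359.2, 251.1, 36.9, 44.0) [[593.7, -197.3], [588.7, -190.8], [580.5, -179.8], [571.4, -167.8]]
blue (110, 'hole', 360.1, 253.3, 23.9, 38.0) [[595.4, -200.7], [590.4, -194.0], [582.0, -182.8], [572.8, -170.6]]
```

```bash
python3 -m crank '[-0.05,0.03,0.8,0,0,0,50, 0,0,0.8,0,0,0,50, 0,0,0.8,0,0,0,50, 0,0,0.5,0,0,0,50, 0,0,0,0,0,0,50]'; python3 -c "
from h import *
print(togo(462.2,-103.2,19.5))"
```

```text
time: 4.45
eef_pos: [461.7, -101.5, 32.6]
tool_rot: [-179.8, -0.1, 90.3]
force: [0.2, -0.3, 0.3]
gripper_width: 47.0
[-0.043  0.013  0.329]
```

```bash
python3 -m crank '[-0.03,0.01,0.32,0,0,0,50, 0,0,0,0,0,0,50, 0,0,0,0,0,0,0, 0,0,0,0,0,0,0, 0,0,0,0,0,0,0]'; python3 -m crank '[0,0,0,0,0,0,0, 0,0,-1,0,0,0,0, 0,0,-1,0,0,0,0, 0,0,-1,0,0,0,0, 0,0,0,0,0,0,0]'
python3 - <<'E'
from h import *
s=monitor.state();print(s['eef_pos'],s['tool_rot'],s['gripper_width'])
c=camera("wrist");np.savez("pics/w2.npz",**c);cv2.imwrite("pics/w2.png",c["image"][:,:,::-1])
u=proj(c,np.array([s['eef_pos'][0],s['eef_pos'][1],s['eef_pos'][2]]),True);print(u)
for r in rings(c,"red",u,80): print(r,onz(c,r[2],r[3],s['eef_pos'][2]-3,True)[:2])
E
```

```text
time: 5.08
eef_pos: [463.3, -104.7, 21.0]
tool_rot: [180.0, 0.0, 90.1]
force: [-0.3, 0.2, 2.0]
gripper_width: 22.8
time: 5.7
eef_pos: [464.9, -105.0, 143.0]
tool_rot: [179.7, 0.0, 90.1]
force: [0.2, 0.0, -0.7]
gripper_width: 22.9
[ 464.91858599 -104.95874836  142.97337698] [1.79686476e+02 4.38678132e-02 9.01402079e+01] 22.923704642565973
(np.float64(257.35175068829653), np.float64(231.5516012889735))
(207, 'outer', 254.8, 225.7, 67.4, 74.3) [ 463.2 -102. ]
(148, 'outer', 254.4, 232.6, 91.6, 101.7) [ 463.  -107.1]
(140, 'outer', 254.9, 238.4, 39.0, 51.9) [ 463.3 -111.4]
```

View pics/w2.png

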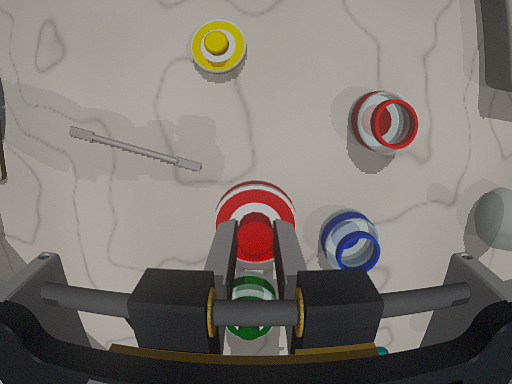

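```bash
cat >> h.py <<'E'
def cmask(c,col,S=110,V=40):
    h=cv2.cvtColor(c["image"],cv2.COLOR_RGB2HSV);a,b=HUE[col];H=h[...,0]
    m=((H>=a)|(H<=b)) if a>b else ((H>=a)&(H<=b))
    return m&(h[...,1]>S)&(h[...,2]>V)
def tcp_in_cam_frame_axes():
    pass
E
python3 - <<'E'
from h import *
c=dict(np.load("pics/w2.npz")); m=cmask(c,"red"); W=c["world_to_cam"]
print(ray(c,0,0,True)[0], -W[:3,:3].T@W[:3,3]-np.array([464.92,-104.96,142.97]))
c1=dict(np.load("pics/w1.npz"));print(ray(c1,0,0,True)[0]-np.array([461.07,-101.16,149.34]))
zt=ray(c,0,0,True)[0][2]-179.4; print("tcp z by cam",zt)
for u in (255,):
    col=np.where(m[150:290,u])[0]+150; print(u,col.tolist())
for v in (215,225,):
    col=np.where(m[v,190:320])[0]+190; print(v,col.min(),col.max())
for v in (238,245): print(v,(np.where(m[v,215:300])[0]+215).tolist()[::3])
E
```

```text
[462.1695906  -23.30589495 322.21247017] [ -2.7504094   81.65410505 179.24247017]
[ -1.57127066  81.42289979 179.35487687]
tcp z by cam 142.81247016873326
255 [181, 182, 183, 190, 191, 192, 193, 194, 195, 196, 197, 198, 199, 200, 201, 212, 213, 214, 215, 216, 217, 218, 219, 220, 221, 222, 223, 224, 225, 226, 227, 228, 229, 230, 231, 232, 233, 234, 235, 236, 237, 238, 239, 240, 241, 242, 243, 244, 245, 246, 247, 248, 249, 250, 251, 252, 253, 254, 255, 256, 257, 258, 259, 260, 261]
215 217 293
225 216 294
238 [236, 239, 242, 245, 248, 251, 254, 257, 260, 263, 266, 269, 272]
245 [238, 241, 244, 247, 250, 253, 256, 259, 262, 265, 268, 271]
```

```bash
python3 - <<'E'
from h import *
c1=dict(np.load("pics/w1.npz"));m=cmask(c1,"red");u=257
k=np.where(m[140:220,u])[0]+140;print(k.tolist())
E=lambda c,u,v,z:onz(c,u,v,z,True)[1]
# runs
def runs(k): 
    s=np.split(k,np.where(np.diff(k)>1)[0]+1); return [(a[0]-.5,a[-1]+.5) for a in s]
for a,b in runs(k): print(a,b,[(z,E(c1,u,a,z),E(c1,u,b,z)) for z in(0,12,16,36)])
c=dict(np.load("pics/w2.npz"));m=cmask(c,"red");u=255;k=np.where(m[150:290,u])[0]+150
zb=142.8-20
for a,b in runs(k): print(a,b,[(z,E(c,u,a,zb+z),E(c,u,b,zb+z)) for z in(0,12,16,36)])
# jaw direction: knob/fingers symmetric, skirt extremes
for v in(215,220,225): 
    k=np.where(m[v,190:320])[0]+190; print(v,onz(c,(k.min()+k.max())/2,v,zb+16,True))
W=c["world_to_cam"];print("tcp pix",proj(c,np.array([464.92,-104.96,142.97]),True))
E
```

```text
[155, 159, 160, 161, 162, 163, 164, 165, 166, 173, 174, 175, 176, 177, 178, 179, 180, 181, 182, 183, 184, 185, 186, 187, 188, 189, 190, 191, 192, 193, 194, 195, 196, 197, 199, 200, 201, 202, 203, 204, 205]
154.5 155.5 [(0, np.float64(-75.1), np.float64(-76.3)), (12, np.float64(-73.1), np.float64(-74.2)), (16, np.float64(-72.4), np.float64(-73.5)), (36, np.float64(-69.1), np.float64(-70.1))]
158.5 166.5 [(0, np.float64(-79.7), np.float64(-88.9)), (12, np.float64(-77.5), np.float64(-86.3)), (16, np.float64(-76.8), np.float64(-85.5)), (36, np.float64(-73.1), np.float64(-81.3))]
172.5 197.5 [(0, np.float64(-95.8), np.float64(-125.6)), (12, np.float64(-93.0), np.float64(-121.7)), (16, np.float64(-92.1), np.float64(-120.4)), (36, np.float64(-87.5), np.float64(-114.0))]
198.5 205.5 [(0, np.float64(-126.8), np.float64(-135.4)), (12, np.float64(-122.9), np.float64(-131.2)), (16, np.float64(-121.6), np.float64(-129.8)), (36, np.float64(-115.1), np.float64(-122.8))]
180.5 183.5 [(0, np.float64(-75.4), np.float64(-77.6)), (12, np.float64(-72.3), np.float64(-74.3)), (16, np.float64(-71.3), np.float64(-73.2)), (36, np.float64(-66.0), np.float64(-67.8))]
189.5 201.5 [(0, np.float64(-81.9), np.float64(-90.8)), (12, np.float64(-78.4), np.float64(-86.7)), (16, np.float64(-77.2), np.float64(-85.4)), (36, np.float64(-71.4), np.float64(-78.6))]
211.5 261.5 [(0, np.float64(-98.4), np.float64(-139.7)), (12, np.float64(-93.9), np.float64(-132.7)), (16, np.float64(-92.3), np.float64(-130.3)), (36, np.float64(-84.8), np.float64(-118.7))]
215 [463.4 -94.8 138.8]
220 [463.  -98.4 138.8]
225 [ 463.4 -102.   138.8]
tcp pix (np.float64(257.3538157416968), np.float64(231.5512041347342))
```

```bash
python3 - <<'E'
import cv2
i=cv2.imread("pics/w2.png")[165:285,190:320];cv2.imwrite("pics/w2c.png",cv2.resize(i,None,fx=5,fy=5,interpolation=cv2.INTER_NEAREST)[:600])
E
```

```text
(no output)
```

View pics/w2c.png

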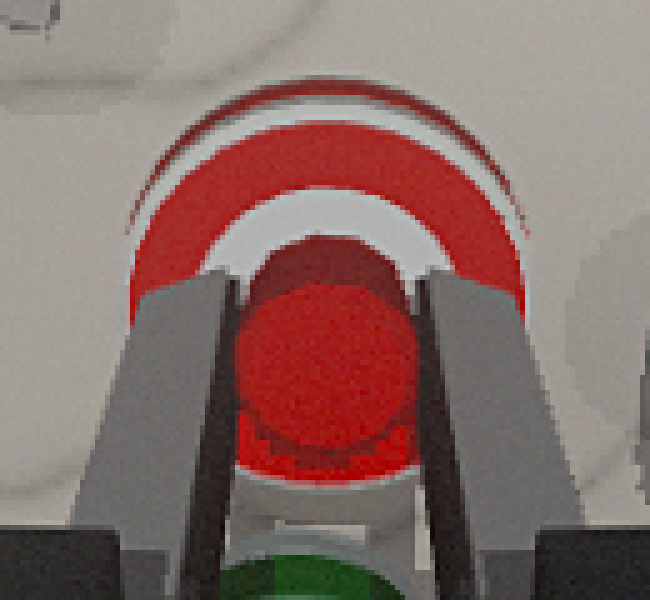

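```bash
python3 -m crank '[-0.09,0.9,0,0,0,0,0, -0.09,0.9,0,0,0,0,0, -0.09,0.9,0,0,0,0,0, -0.09,0.75,0,0,0,0,0, 0,0,0,0,0,0,0]'
cat >> h.py <<'E'
def capw(c,cref,p):
    "world position now of a thing fixed in the camera, seen at world p in image cref"
    q=cref["world_to_cam"]@np.r_[p,1]; return (np.linalg.inv(c["world_to_cam"])@q)[:3].round(1)
E
python3 - <<'E'
from h import *
c=camera("wrist");np.savez("pics/w3.npz",**c);cv2.imwrite("pics/w3.png",c["image"][:,:,::-1])
print(ray(c,0,0,True)[0],monitor.state()["eef_pos"],"cap",capw(c,np.load("pics/w2.npz"),[463.3,-103.75,122.8]))
n=proj(c,np.array([602,-36,58.]),True);print(n)
for r in rings(c,"red",n,50): print(r,onz(c,r[2],r[3],58,True),onz(c,r[2],r[3],25,True))
for r in rings(c,"blue",proj(c,np.array([570,-167,58.]),True),50): print(r,onz(c,r[2],r[3],58,True),onz(c,r[2],r[3],25,True))
i=c["image"][:,:,::-1]; a,b=int(n[0]),int(n[1])
cv2.imwrite("pics/w3c.png",cv2.resize(i[max(0,b-60):b+60,a-60:a+60],None,fx=5,fy=5,interpolation=cv2.INTER_NEAREST))
E
```

```text
time: 6.38
eef_pos: [601.7, -118.5, 138.3]
tool_rot: [-179.9, -0.0, 90.2]
force: [-0.9, 0.8, -1.0]
gripper_width: 23.3
[600.24840949 -37.00053924 317.61325251] [ 599.973578   -118.47764721  138.42732632] cap [ 600.  -117.2  118.1]
(np.float64(257.4886811102612), np.float64(103.61939259938289))
(155, 'outer', 254.7, 103.2, 54.1, 54.6) [599.6 -35.6  58. ] [599.5 -35.5  25. ]
(133, 'hole', 254.7, 103.2, 46.9, 47.6) [599.6 -35.6  58. ] [599.5 -35.5  25. ]
(98, 'outer', 254.8, 103.5, 33.9, 35.2) [599.7 -35.9  58. ] [599.6 -35.8  25. ]
(54, 'outer', 208.7, 242.4, 5.8, 24.5) [ 554.8 -167.2   58. ] [ 549.  -183.7   25. ]
(28, 'outer', 210.3, 213.5, 2.7, 13.3) [ 558.  -136.7   58. ] [ 552.6 -149.4   25. ]
(27, 'outer', 239.5, 264.2, 6.4, 11.2) [ 584.6 -191.4   58. ] [ 582.6 -211.1   25. ]
```

View pics/w3c.png

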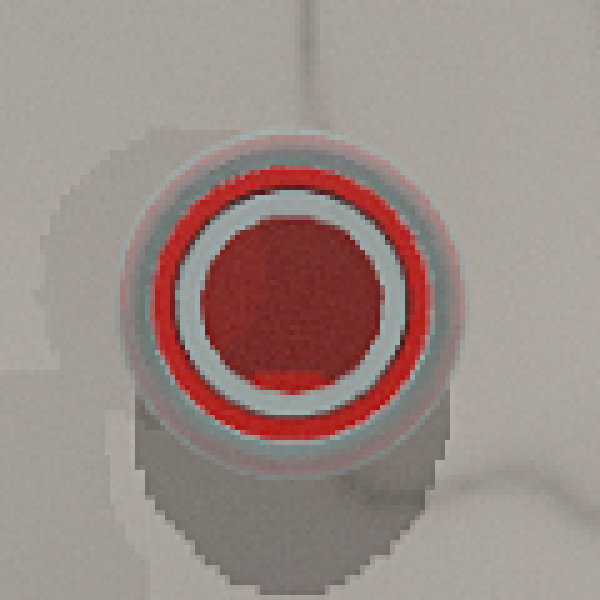

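```bash
python3 -m crank '[0.7,0,0.2,0,0,0,0, 0.7,0,0.4,0,0,0,0, 0.64,-0.01,0.4,0,0,0,0, 0,0,0.1,0,0,0,0, 0,0,0,0,0,0,0]'
cat > at.py <<'E'
import sys;from h import *
s=[float(a) for a in sys.argv[2:5]]
for k in range(2):
    c=camera("wrist");print("cap",capw(c,np.load(sys.argv[1]),s),monitor.state()["eef_pos"].round(1),monitor.state()["tool_rot"].round(2))
E
python3 at.py pics/w2.npz 463.3 -103.75 122.8
```

```text
time: 7.05
eef_pos: [599.6, -38.8, 96.5]
tool_rot: [-179.9, 0.1, 90.1]
force: [0.0, -0.7, -1.2]
gripper_width: 22.9
cap [597.8 -37.6  76.3] [600.2 -39.2  97. ] [-1.8e+02  7.0e-02  9.0e+01]
cap [598.4 -38.   76.8] [600.5 -39.3  97.2] [1.7997e+02 7.0000e-02 8.9990e+01]
```

```bash
python3 -m crank '[0.05,0.03,0.3,0,0,0,0, 0,0,0,0,0,0,0]'; python3 at.py pics/w2.npz 463.3 -103.75 122.8; python3 at.py pics/w2.npz 463.3 -103.75 122.8
```

```text
time: 7.4
eef_pos: [601.0, -35.3, 83.7]
tool_rot: [-179.9, -0.0, 90.1]
force: [-0.1, 0.5, -1.0]
gripper_width: 22.9
cap [599.2 -34.   63.5] [601.3 -35.3  84.1] [-1.7993e+02 -1.0000e-02  9.0110e+01]
cap [599.5 -34.   63.9] [601.6 -35.4  84.4] [-179.97    0.     90.11]
cap [599.8 -34.1  64.2] [601.7 -35.3  84.6] [-180.      0.     90.11]
cap [600.  -34.1  64.4] [601.8 -35.3  84.7] [179.99   0.    90.11]
```

```bash
python3 -m crank '[-0.035,-0.005,0.05,0,0,0,0, 0,0,0,0,0,0,0, 0,0,0,0,0,0,0]'; python3 at.py pics/w2.npz 463.3 -103.75 122.8; python3 -m crank '[0,0,0.1,0,0,0,0, 0,0,0.1,0,0,0,0,0,0,0,0,0,0,0]'; python3 at.py pics/w2.npz 463.3 -103.75 122.8
```

```text
time: 7.98
eef_pos: [601.5, -36.5, 82.7]
tool_rot: [180.0, -0.0, 90.1]
force: [-0.1, -0.7, 0.5]
gripper_width: 22.6
cap [599.8 -35.3  62.5] [601.6 -36.5  82.7] [180.    -0.    90.13]
cap [599.8 -35.2  62.5] [601.6 -36.5  82.7] [180.    -0.    90.13]
time: 8.45
eef_pos: [601.1, -36.4, 74.1]
tool_rot: [-179.9, -0.0, 90.1]
force: [0.1, -0.2, -1.2]
gripper_width: 23.1
cap [599.3 -35.2  53.9] [601.3 -36.5  74.4] [-179.96   -0.     90.12]
cap [599.5 -35.2  54.2] [601.4 -36.5  74.5] [-179.98    0.     90.12]
```

Cap went past the rim (z 54 < 58) with no force, so it's on the neck. Lower on to seat.

```bash
python3 -m crank '[0,0,0.1,0,0,0,0, 0,0,0.06,0,0,0,0,0,0,0,0,0,0,0]'; python3 at.py pics/w2.npz 463.3 -103.75 122.8;python3 -m crank '[0,0,0.03,0,0,0,0,0,0,0,0,0,0,0]'
```

```text
time: 8.93
eef_pos: [601.3, -36.5, 68.0]
tool_rot: [-180.0, -0.0, 90.1]
force: [-0.0, 0.0, -1.3]
gripper_width: 22.4
cap [599.5 -35.2  47.8] [601.4 -36.5  68.1] [-179.98   -0.     90.13]
cap [599.7 -35.3  47.9] [601.5 -36.6  68.2] [-180.      0.     90.12]
time: 9.28
eef_pos: [601.6, -36.5, 67.1]
tool_rot: [180.0, -0.0, 90.1]
force: [1.3, 1.0, -0.5]
gripper_width: 23.1
```

```bash
python3 -m crank '[0,0,0.03,0,0,0,0,0,0,0,0,0,0,0]';python3 -m crank '[0,0,0.03,0,0,0,0,0,0,0,0,0,0,0]'; python3 at.py pics/w2.npz 463.3 -103.75 122.8
```

```text
time: 9.52
eef_pos: [601.5, -36.5, 67.0]
tool_rot: [180.0, -0.0, 90.1]
force: [-1.3, 0.4, 7.6]
gripper_width: 22.6
time: 9.78
eef_pos: [601.6, -36.5, 66.9]
tool_rot: [180.0, -0.1, 90.1]
force: [-4.2, 1.2, 16.0]
gripper_width: 22.8
cap [599.9 -35.2  46.7] [601.6 -36.5  66.9] [ 1.7996e+02 -5.0000e-02  9.0120e+01]
cap [599.9 -35.2  46.7] [601.6 -36.5  66.9] [ 1.7995e+02 -5.0000e-02  9.0120e+01]
```

```bash
python3 -m crank '[0,0,-0.06,0,0,0,50, 0,0,0,0,0,0,50, 0,0,0,0,0,0,50, 0,0,-0.5,0,0,0,50, 0,0,-0.8,0,0,0,50]'; python3 -m crank '[0,0,-0.8,0,0,0,50, -1,0,0,0,0,0,50, -1,0,0,0,0,0,50, 0,0,0,0,0,0,50]'
python3 - <<'E'
from h import *
c=camera("wrist");np.savez("pics/w4.npz",**c);cv2.imwrite("pics/w4.png",c["image"][:,:,::-1])
print(ray(c,0,0,True)[0])
for r in rings(c,"red",proj(c,np.array([600,-36,62.]),True),50): print(r,[onz(c,r[2],r[3],z,True)[:2] for z in (62,82)])
E
python3 -m crank '[-0.9,-0.1,0,0,0,0,50, -0.9,-0.1,0,0,0,0,50, -0.9,-0.1,0,0,0,0,50, -0.9,-0.1,0,0,0,0,50, -0.9,-0.1,0,0,0,0,50]'; python3 -m crank '[-0.9,-0.1,0,0,0,0,50, 0,0,0,0,0,0,50, 0,0,0,0,0,0,50]'
python3 - <<'E'
from h import *
c=camera("wrist");np.savez("pics/w5.npz",**c);cv2.imwrite("pics/w5.png",c["image"][:,:,::-1])
s=monitor.state();print(ray(c,0,0,True)[0],s["eef_pos"],s["qpos"].round(1))
for r in rings(c,"blue",proj(c,np.array([577,-333,16.]),True),60): print(r,[onz(c,r[2],r[3],z,True)[:2] for z in (16,36)])
E
```

```text
time: 10.5
eef_pos: [600.4, -36.4, 118.3]
tool_rot: [-179.8, 0.0, 90.1]
force: [0.1, -1.3, 0.1]
gripper_width: 46.7
time: 11.0
eef_pos: [601.0, -121.3, 151.1]
tool_rot: [-180.0, 0.2, 89.8]
force: [-0.3, 0.3, -0.8]
gripper_width: 47.0
[599.75607784 -39.29054522 330.17431164]
(167, 'outer', 255.2, 99.6, 58.5, 58.8) [array([600. , -35.5]), array([600. , -35.7])]
(117, 'hole', 255.1, 99.6, 41.1, 41.6) [array([599.9, -35.5]), array([599.9, -35.7])]
(78, 'outer', 255.2, 99.1, 26.3, 27.2) [array([600., -35.]), array([600. , -35.3])]
time: 11.68
eef_pos: [582.7, -295.4, 150.5]
tool_rot: [-180.0, -0.1, 90.3]
force: [0.1, -0.3, -0.0]
gripper_width: 47.1
time: 12.05
eef_pos: [578.9, -330.1, 150.4]
tool_rot: [-180.0, -0.1, 90.2]
force: [0.6, -0.3, 0.3]
gripper_width: 47.0
[ 577.0104893  -249.02713802  329.93649866] [ 579.09186541 -329.78195983  150.56785265] [ 16.2  42.1  19.7  87.5 -16.4  53.4  41.4]
(150, 'hole', 254.8, 181.7, 31.5, 32.4) [array([ 577.1, -331.4]), array([ 577.1, -326.2])]
(134, 'outer', 254.8, 181.4, 45.9, 47.8) [array([ 577.1, -331.1]), array([ 577.1, -325.9])]
```

```bash
python3 -m crank '[-0.04,0,0.8,0,0,0,50, 0,0,0.8,0,0,0,50, 0,0,0.8,0,0,0,50, 0,0,0.5,0,0,0,50, 0,0,0,0,0,0,50]'; python3 -c "
from h import *
camera('wrist');print(togo(578.9,-331.3,20.5))"
```

```text
time: 12.72
eef_pos: [577.7, -332.4, 33.6]
tool_rot: [-179.9, -0.1, 90.2]
force: [0.4, -0.4, 0.3]
gripper_width: 47.0
[0.053 0.009 0.364]
```

```bash
python3 -m crank '[0.03,0.01,0.3,0,0,0,50, 0,0,0,0,0,0,50, 0,0,0,0,0,0,0, 0,0,0,0,0,0,0, 0,0,0,0,0,0,0]'; python3 -m crank '[0,0,0,0,0,0,0, 0,0,-1,0,0,0,0, 0,0,-1,0,0,0,0, 0,0,-1,0,0,0,0, 0,0,0,0,0,0,0]'
python3 -m crank '[0,0,0,0,0,0,0]'
python3 - <<'E'
from h import *
s=monitor.state();print(s['eef_pos'],s['tool_rot'],s['gripper_width'])
c=camera("wrist");np.savez("pics/w6.npz",**c);cv2.imwrite("pics/w6.png",c["image"][:,:,::-1])
m=cmask(c,"blue");zb=ray(c,0,0,True)[0][2]-179.3-20.8;print("zb",zb)
def runs(k): 
    s=np.split(k,np.where(np.diff(k)>1)[0]+1); return [(a[0]-.5,a[-1]+.5) for a in s]
for u in(250,255,260):
    k=np.where(m[150:290,u])[0]+150
    for a,b in runs(k): print(u,a,b,[onz(c,u,a,zb+16,True)[1],onz(c,u,b,zb+16,True)[1]])
for v in(215,220,225): 
    k=np.where(m[v,190:320])[0]+190; print(v,k.min(),k.max(),onz(c,(k.min()+k.max())/2,v,zb+16,True))
print(ray(c,0,0,True)[0])
E
```

```text
time: 13.4
eef_pos: [578.7, -333.1, 23.4]
tool_rot: [180.0, 0.0, 90.1]
force: [-0.3, 0.5, 0.9]
gripper_width: 22.8
time: 14.02
eef_pos: [580.5, -334.5, 146.7]
tool_rot: [179.7, 0.2, 90.1]
force: [-0.6, -0.2, -0.7]
gripper_width: 22.7
time: 14.15
eef_pos: [578.1, -332.4, 142.4]
tool_rot: [-179.9, -0.1, 90.1]
force: [-0.4, 1.1, -1.4]
gripper_width: 22.8
[ 578.07357883 -332.41983354  142.35228503] [-1.79943030e+02 -5.25515177e-02  9.01266289e+01] 22.77606336467988
zb 121.63911159104084
250 179.5 181.5 [np.float64(-298.2), np.float64(-299.5)]
250 187.5 200.5 [np.float64(-303.5), np.float64(-312.3)]
250 210.5 259.5 [np.float64(-319.3), np.float64(-356.4)]
255 179.5 181.5 [np.float64(-298.2), np.float64(-299.5)]
255 187.5 200.5 [np.float64(-303.5), np.float64(-312.3)]
255 209.5 259.5 [np.float64(-318.6), np.float64(-356.4)]
260 179.5 181.5 [np.float64(-298.2), np.float64(-299.5)]
260 187.5 200.5 [np.float64(-303.5), np.float64(-312.3)]
260 210.5 218.5 [np.float64(-319.3), np.float64(-324.9)]
260 219.5 259.5 [np.float64(-325.7), np.float64(-356.4)]
215 217 293 [ 576.5 -322.4  137.6]
220 217 293 [ 576.5 -326.   137.6]
225 216 294 [ 576.5 -329.7  137.6]
[ 576.48560049 -251.02628259  321.73911159]
```

```bash
python3 -m crank '[0.7,-0.05,0,0,0,0,0, 0.7,-0.05,0,0,0,0,0, 0.65,-0.05,0,0,0,0,0, 0,0,0,0,0,0,0, 0,0,0,0,0,0,0]'
python3 - <<'E'
from h import *
c=camera("wrist");np.savez("pics/w7.npz",**c);cv2.imwrite("pics/w7.png",c["image"][:,:,::-1])
print(ray(c,0,0,True)[0],monitor.state()["eef_pos"],"cap",capw(c,np.load("pics/w6.npz"),[576.5,-330.6,119.9]))
n=proj(c,np.array([572,-168,58.]),True);print(n)
for r in rings(c,"blue",n,50): print(r,onz(c,r[2],r[3],58,True),onz(c,r[2],r[3],44,True))
E
```

```text
time: 14.82
eef_pos: [571.9, -252.1, 142.4]
tool_rot: [-179.9, 0.0, 90.1]
force: [-0.3, 0.0, -0.1]
gripper_width: 22.6
[ 570.4397897  -170.47042207  321.60766583] [ 571.94120478 -252.64118115  142.56040421] cap [ 570.4 -250.4  119.9]
(np.float64(257.02438841123404), np.float64(101.65617252799584))
(153, 'outer', 259.9, 108.5, 53.2, 53.9) [ 574.5 -174.1   58. ] [ 574.7 -174.3   44. ]
(133, 'hole', 259.7, 108.1, 46.2, 47.2) [ 574.4 -173.7   58. ] [ 574.6 -173.9   44. ]
(99, 'outer', 259.1, 107.7, 33.8, 34.3) [ 573.8 -173.4   58. ] [ 574.  -173.5   44. ]
```

```bash
python3 -m crank '[0.7,0.1,0.2,0,0,0,0, 0.7,0,0.4,0,0,0,0, 0.51,0,0.4,0,0,0,0, 0,0,0.2,0,0,0,0, 0,0,0,0,0,0,0]';python3 -m crank '[0,0,0,0,0,0,0,0,0,0,0,0,0,0,0,0,0,0,0,0,0]'
python3 at.py pics/w6.npz 576.5 -330.6 119.9
```

```text
time: 15.5
eef_pos: [575.8, -176.7, 94.7]
tool_rot: [-180.0, 0.1, 90.0]
force: [-0.5, 0.1, 0.4]
gripper_width: 22.9
time: 15.88
eef_pos: [576.4, -175.1, 95.4]
tool_rot: [180.0, 0.0, 90.1]
force: [0.1, 0.7, -0.4]
gripper_width: 22.8
cap [ 574.9 -173.3   73. ] [ 576.4 -174.9   95.4] [1.7997e+02 1.0000e-02 9.0100e+01]
cap [ 574.8 -173.1   72.9] [ 576.3 -174.8   95.3] [1.7998e+02 1.0000e-02 9.0120e+01]
```

```bash
python3 -m crank '[-0.02,-0.01,0.28,0,0,0,0, 0,0,0,0,0,0,0,0,0,0,0,0,0,0,0,0,0,0,0,0,0]';python3 at.py pics/w6.npz 576.5 -330.6 119.9;  python3 -m crank '[0,0,0.1,0,0,0,0, 0,0,0.1,0,0,0,0,0,0,0,0,0,0,0]'; python3 at.py pics/w6.npz 576.5 -330.6 119.9
```

```text
time: 16.48
eef_pos: [576.0, -175.4, 83.9]
tool_rot: [180.0, 0.0, 90.1]
force: [0.4, 0.3, -0.1]
gripper_width: 22.9
cap [ 574.4 -173.6   61.5] [ 576.  -175.4   84. ] [179.99   0.    90.13]
cap [ 574.4 -173.6   61.5] [ 576.  -175.4   84. ] [179.99   0.    90.13]
time: 16.95
eef_pos: [575.4, -175.2, 75.4]
tool_rot: [-179.9, -0.0, 90.1]
force: [-0.2, 0.7, -1.1]
gripper_width: 22.7
cap [ 573.9 -173.4   52.9] [ 575.6 -175.3   75.6] [-1.7997e+02 -1.0000e-02  9.0120e+01]
cap [ 574.1 -173.5   53.1] [ 575.7 -175.4   75.7] [-179.99   -0.     90.12]
```

```bash
python3 -m crank '[0,0,0.1,0,0,0,0, 0,0,0,0,0,0,0,0,0,0,0,0,0,0]'; python3 -m crank '[0,0,0.05,0,0,0,0,0,0,0,0,0,0,0]';python3 -m crank '[0,0,0.03,0,0,0,0,0,0,0,0,0,0,0]';python3 at.py pics/w6.npz 576.5 -330.6 119.9
```

```text
time: 17.42
eef_pos: [575.8, -175.4, 71.8]
tool_rot: [-180.0, -0.0, 90.1]
force: [-0.5, -0.2, -0.1]
gripper_width: 22.7
time: 17.68
eef_pos: [575.7, -175.3, 69.7]
tool_rot: [-180.0, -0.0, 90.1]
force: [0.1, 0.6, -0.4]
gripper_width: 22.9
time: 17.92
eef_pos: [575.9, -175.4, 69.3]
tool_rot: [180.0, -0.0, 90.1]
force: [-1.5, 0.9, 4.9]
gripper_width: 22.6
cap [ 574.3 -173.6   46.9] [ 575.9 -175.4   69.3] [ 1.7998e+02 -1.0000e-02  9.0120e+01]
cap [ 574.3 -173.6   46.9] [ 575.9 -175.4   69.3] [ 1.7998e+02 -1.0000e-02  9.0120e+01]
```

```bash
python3 -m crank '[0,0,0.03,0,0,0,0,0,0,0,0,0,0,0]'; python3 -m crank '[0,0,-0.05,0,0,0,50, 0,0,0,0,0,0,50, 0,0,0,0,0,0,50, 0,0,-0.5,0,0,0,50, 0,0,-0.8,0,0,0,50]'; python3 -m crank '[0,0,-0.8,0,0,0,100, -1,0,0,0,0,0,100, -1,0,0,0,0,0,100, 0,0,0,0,0,0,100,0,0,0,0,0,0,100]'
python3 - <<'E'
from h import *
c=camera("wrist");np.savez("pics/w8.npz",**c);cv2.imwrite("pics/w8.png",c["image"][:,:,::-1])
s=monitor.state();print(ray(c,0,0,True)[0],s["eef_pos"],s["qpos"].round(1))
for r in rings(c,"blue",proj(c,np.array([574,-174,62.]),True),50): print(r,[onz(c,r[2],r[3],z,True)[:2] for z in (62,82)])
for r in rings(c,"red",proj(c,np.array([600,-36,62.]),True),50): print(r,[onz(c,r[2],r[3],z,True)[:2] for z in (62,82)])
E
```

```text
time: 18.27
eef_pos: [575.9, -175.4, 69.2]
tool_rot: [180.0, -0.0, 90.1]
force: [-3.2, 2.4, 13.5]
gripper_width: 22.9
time: 18.9
eef_pos: [574.8, -175.0, 120.7]
tool_rot: [-179.8, -0.0, 90.1]
force: [-0.6, 0.3, -0.2]
gripper_width: 47.0
time: 19.52
eef_pos: [575.8, -254.5, 152.9]
tool_rot: [-180.0, -0.1, 90.1]
force: [0.4, 1.2, -0.2]
gripper_width: 92.6
[ 574.21894789 -173.17209147  332.30936439] [ 576.09010934 -253.78377851  152.94239769] [  9.   39.1  20.5  93.8 -16.8  50.2  36.4]
(166, 'outer', 255.2, 105.8, 57.7, 58.2) [array([ 574.3, -173.8]), array([ 574.3, -173.8])]
(116, 'hole', 255.3, 105.9, 41.0, 41.1) [array([ 574.4, -173.9]), array([ 574.4, -173.9])]
(75, 'outer', 255.3, 105.8, 25.9, 26.7) [array([ 574.4, -173.8]), array([ 574.4, -173.8])]
(99, 'outer', 280.8, -6.2, 31.9, 49.1) [array([597.4, -66.5]), array([595.7, -74.4])]
```

View pics/w8.png

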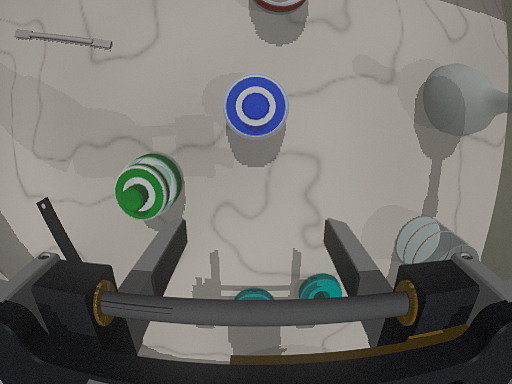

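```bash
python3 -m crank '[0.7,0,0,0,0,0,100, 0.7,0,0,0,0,0,100, 0.56,0,0,0,0,0,100, 0,0,0.6,0,0,0,100, 0,0,0,0,0,0,100]';python3 -m crank '[0,0,0.7,0,0,0,100, 0,0,0.7,0,0,0,100, 0,0,0.7,0,0,0,100, 0,0,0.4,0,0,0,100, 0,0,0,0,0,0,100]';python3 -m crank '[0,0,0,0,0,0,100,0,0,0,0,0,0,100]'; python3 -c "
from h import *
camera('wrist');print(togo(576.2,-175.4,6))"
```

```text
time: 20.2
eef_pos: [574.8, -174.5, 128.1]
tool_rot: [-179.8, -0.1, 90.3]
force: [0.2, -0.8, 0.6]
gripper_width: 93.6
time: 20.82
eef_pos: [575.4, -176.7, 28.9]
tool_rot: [-179.9, -0.0, 90.1]
force: [-0.0, -0.1, -0.8]
gripper_width: 93.8
time: 21.08
eef_pos: [576.7, -177.2, 30.6]
tool_rot: [179.9, 0.0, 90.1]
force: [-0.0, -0.4, 0.5]
gripper_width: 94.3
[ 0.045 -0.009  0.611]
```

```bash
python3 -m crank '[0.04,0,0.4,0,0,0,100, 0,0,0.2,0,0,0,100, 0,0,0,0,0,0,100,0,0,0,0,0,0,0,0,0,0,0,0,0,0]';python3 -m crank '[0,0,0,0,0,0,0,0,0,0,0,0,0,0,0,0,0,0,0,0,0]';python3 -m crank '[0,0,-0.2,0,0,0,0,0,0,-0.5,0,0,0,0,0,0,-0.8,0,0,0,0,0,0,-0.9,0,0,0,0,0,0,-0.8,0,0,0,0]'
python3 - <<'E'
from h import *
c=dict(np.load("pics/top0.npz"));g=cv2.cvtColor(c["image"],cv2.COLOR_RGB2GRAY)
h=cv2.HoughCircles(cv2.GaussianBlur(g,(3,3),0)[170:275,60:165],cv2.HOUGH_GRADIENT,1,20,param1=80,param2=12,minRadius=26,maxRadius=36)
for q in h[0][:4]: print(q+[60,170,0],onz(c,q[0]+60,q[1]+170,82),"diam mm",2*q[2]/356*(865-82-ray(c,0,0)[0][0]*0)) 
c=dict(np.load("pics/scene0.npz"));g=cv2.cvtColor(c["image"],cv2.COLOR_RGB2GRAY)
m=cv2.Canny(cv2.GaussianBlur(g,(3,3),0),40,120)
for p in ([[400,290]]): pass
print(proj(c,onz(dict(np.load("pics/top0.npz")),h[0][0][0]+60,h[0][0][1]+170,82)))
E
```

```text
time: 21.75
eef_pos: [576.1, -175.5, 5.7]
tool_rot: [180.0, 0.0, 90.1]
force: [-0.2, 0.5, 0.7]
gripper_width: 76.9
time: 22.12
eef_pos: [576.1, -175.5, 5.7]
tool_rot: [180.0, 0.0, 90.1]
force: [-0.0, 0.4, 2.1]
gripper_width: 66.2
time: 22.75
eef_pos: [576.0, -175.5, 136.1]
tool_rot: [179.9, 0.0, 90.1]
force: [1.1, 0.1, -2.2]
gripper_width: 66.1
[108.5        221.5         28.79999924] [494.6 315.6  82. ] diam mm 126.68763591349125
(np.float64(359.38152209185864), np.float64(285.703062277812))
```

```bash
python3 -m crank '[0.3,0,0,0,0,0,0,0.6,-0.1,0,0,0,0,0,0.8,-0.2,0,0,0,0,0,0.8,-0.2,0,0,0,0,0,0.8,-0.2,0,0,0,0,0]';python3 -m crank '[0.8,-0.2,0,0,0,0,0,0.8,-0.2,0,0,0,0,0,0.8,-0.2,0,0,0,0,0,0.8,-0.2,0,0,0,0,0,0.8,-0.2,0,0,0,0,0]';python3 -m crank '[0.8,-0.2,0,0,0,0,0,0.8,-0.1,0,0,0,0,0,0.6,0,0,0,0,0,0,0.3,0,0,0,0,0,0,0,0,0,0,0,0,0]'
python3 - <<'E'
from h import *
c=camera("wrist");np.savez("pics/w9.npz",**c);cv2.imwrite("pics/w9.png",c["image"][:,:,::-1])
s=monitor.state();print(ray(c,0,0,True)[0],s["eef_pos"],s["qpos"].round(1),s["force"],s["gripper_width"])
print(proj(c,np.array([494.6,315.6,82]),True))
E
```

```text
time: 23.38
eef_pos: [546.2, -41.3, 132.7]
tool_rot: [-179.9, -0.0, 90.2]
force: [-0.4, 0.6, -1.7]
gripper_width: 66.2
time: 24.0
eef_pos: [505.6, 118.3, 132.8]
tool_rot: [-179.9, -0.0, 90.2]
force: [1.0, -0.4, -1.4]
gripper_width: 65.8
time: 24.62
eef_pos: [494.3, 217.0, 133.0]
tool_rot: [-179.9, 0.0, 90.2]
force: [0.7, -0.1, -2.0]
gripper_width: 66.2
[492.53886303 298.63429818 312.27438567] [494.55150271 215.82513375 133.16655734] [-42.1  34.6  23.6 109.3 -20.5  40.4  -6.2] [ 0.31391357  0.05771526 -1.50222636] 66.03918630310035
(np.float64(257.9672612623245), np.float64(82.73567705875405))
```

View pics/w9.png

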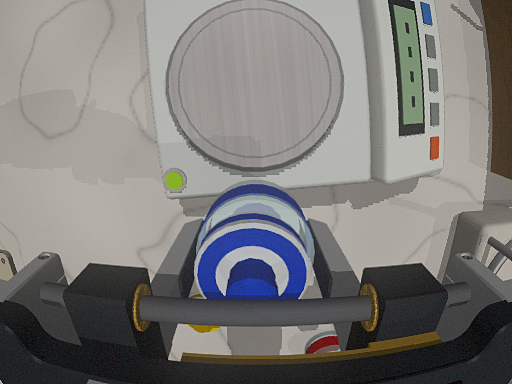

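```bash
python3 -c "
from h import *
c=dict(np.load('pics/w9.npz'));print(onz(c,255,85,82,True))"
python3 -m crank '[0.4,0,0,0,0,0,0,0.7,0,0,0,0,0,0,0.7,0,0,0,0,0,0,0.4,0,0,0,0,0,0,0.2,0,0.2,0,0,0,0]';python3 -m crank '[0,0,0.4,0,0,0,0,0,0,0.3,0,0,0,0,0,0,0.1,0,0,0,0,0,0,0,0,0,0,0,0,0,0,0,0,0,0]'; python3 -c "
from h import *
camera('wrist');s=monitor.state();print(s['eef_pos'],s['tool_rot'],s['force'])"
```

```text
[492.3 313.8  82. ]
time: 25.3
eef_pos: [495.1, 313.3, 125.5]
tool_rot: [179.9, -0.0, 90.2]
force: [-0.2, -0.6, -1.2]
gripper_width: 66.1
time: 25.92
eef_pos: [495.2, 312.4, 93.8]
tool_rot: [180.0, -0.0, 90.1]
force: [0.6, 0.3, -1.6]
gripper_width: 65.8
[495.16113635 312.50647217  93.90836239] [ 1.79958108e+02 -2.93989846e-02  9.01109718e+01] [ 0.32518969 -1.09117432 -1.99038825]
```

```bash
python3 -m crank '[0,0,0.06,0,0,0,0,0,0,0.05,0,0,0,0,0,0,0,0,0,0,0,0,0,0,0,0,0,0]';python3 -m crank '[0,0,0.02,0,0,0,0,0,0,0,0,0,0,0,0,0,0,0,0,0,0]';python3 -m crank '[0,0,0.02,0,0,0,0,0,0,0,0,0,0,0]'
```

```text
time: 26.48
eef_pos: [494.8, 312.5, 89.1]
tool_rot: [-180.0, -0.0, 90.1]
force: [-0.4, -0.8, -1.7]
gripper_width: 65.7
time: 26.85
eef_pos: [494.8, 312.5, 88.3]
tool_rot: [-180.0, -0.0, 90.1]
force: [0.1, -0.3, -0.8]
gripper_width: 66.0
time: 27.1
eef_pos: [494.9, 312.5, 87.6]
tool_rot: [180.0, -0.0, 90.1]
force: [-0.1, -0.6, -0.5]
gripper_width: 66.1
```

```bash
python3 -m crank '[0,0,0.02,0,0,0,0,0,0,0,0,0,0,0,0,0,0,0,0,0,0]'
```

```text
time: 27.48
eef_pos: [494.9, 312.5, 86.9]
tool_rot: [180.0, -0.0, 90.1]
force: [-0.5, -1.4, 2.2]
gripper_width: 65.7
```

```bash
python3 -m crank '[0,0,0,0,0,0,100,0,0,0,0,0,0,100,0,0,0,0,0,0,100,0,0,0,0,0,0,100,0,0,-0.2,0,0,0,100]';python3 -m crank '[0,0,-0.4,0,0,0,100,0,0,-0.8,0,0,0,100,0,0,-1,0,0,0,100,0,0,-1,0,0,0,100,-0.5,0,-0.3,0,0,0,100]';python3 -m crank '[-0.8,0,0,0,0,0,100,-0.8,0,0,0,0,0,100,-0.3,0,0,0,0,0,100,0,0,0,0,0,0,100,0,0,0,0,0,0,100]'
python3 - <<'E'
from h import *
c=camera("wrist");np.savez("pics/w10.npz",**c);cv2.imwrite("pics/w10.png",c["image"][:,:,::-1])
s=monitor.state();print(ray(c,0,0,True)[0],s["eef_pos"],s["force"])
for r in rings(c,"blue",proj(c,np.array([493,314,144.]),True),60): print(r,[onz(c,r[2],r[3],z,True)[:2] for z in (144,164)])
t=camera("top");np.savez("pics/top1.npz",**t)
for col,z in(("red",62),("green",40),("yellow",16),("blue",140)):
  for n in("top0","top1"):
    d=dict(np.load(f"pics/{n}.npz"))
    for b in blobs(d["image"],col,amin=150): print(col,n,[float(q) for q in b])
o=np.hstack([c["image"][:,:400],t["image"][:,60:460]])[:,:,::-1];cv2.imwrite("pics/fin.png",o)
E
```

```text
time: 28.1
eef_pos: [494.3, 312.2, 94.5]
tool_rot: [-179.9, 0.0, 90.1]
force: [-0.4, -1.3, 0.0]
gripper_width: 94.0
time: 28.72
eef_pos: [496.0, 293.9, 237.9]
tool_rot: [179.7, -0.2, 90.3]
force: [0.6, 0.2, 0.0]
gripper_width: 94.0
time: 29.35
eef_pos: [494.8, 217.8, 234.4]
tool_rot: [-180.0, -0.0, 90.2]
force: [-0.4, 0.0, -0.5]
gripper_width: 93.7
[492.96697075 299.20679749 413.788768  ] [494.80226784 217.8802233  234.40693698] [-0.97581223 -0.35896137 -0.38976783]
(166, 'outer', 253.6, 89.9, 57.4, 58.8) [array([491.7, 312.8]), array([491.8, 311.8])]
(117, 'hole', 253.6, 89.9, 40.7, 41.5) [array([491.7, 312.8]), array([491.8, 311.8])]
(76, 'outer', 253.5, 88.6, 26.0, 26.9) [array([491.6, 314. ]), array([491.7, 312.9])]
red top0 [177.0, 84.0, 64.0, 26.0, 15.0, 96.8, 71.6]
red top0 [299.0, 249.0, 170.0, 19.0, 20.0, 258.2, 179.6]
red top0 [354.0, 274.0, 226.0, 22.0, 21.0, 284.8, 236.1]
red top1 [372.0, 248.0, 169.0, 22.0, 26.0, 258.2, 179.4]
green top0 [367.0, 340.0, 228.0, 22.0, 22.0, 350.4, 238.8]
green top1 [359.0, 341.0, 228.0, 21.0, 22.0, 350.7, 238.9]
yellow top0 [351.0, 218.0, 240.0, 21.0, 22.0, 227.9, 250.3]
yellow top1 [348.0, 218.0, 240.0, 21.0, 22.0, 227.9, 250.3]
blue top0 [376.0, 300.0, 181.0, 25.0, 22.0, 312.6, 191.0]
blue top0 [335.0, 364.0, 182.0, 21.0, 21.0, 374.1, 191.6]
blue top0 [1504.0, 470.0, 247.0, 42.0, 44.0, 491.8, 268.1]
blue top1 [1506.0, 470.0, 247.0, 42.0, 44.0, 491.8, 268.1]
```

View pics/fin.png

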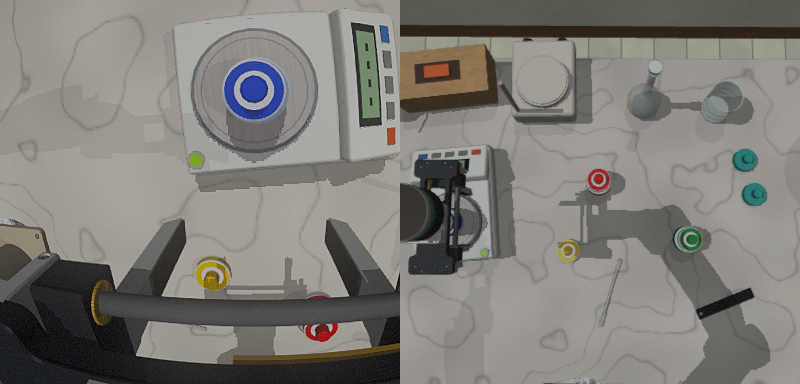

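The last pictures show the capped blue bottle standing in the middle of the pan, with its cap ring at pixel (254, 90). The red bottle is capped where it stood, and green and yellow are unmoved. The arm is clear of everything, so I'm handing in.

```bash
python3 -c "
from workcell import job
print(job.job_done())"
```

```text
the job is handed in; nothing more can be done
None
```

I capped red on red and blue on blue, then set the capped blue bottle on the balance pan and handed the job in at about 29 s. No verdict is reported.

- **Caps:** I pressed each down until it met its seat, with about 16 N on red and 14 N on blue. Seen from above afterwards, each cap sat within about 0.5 mm of its bottle's axis, with the ring size right for a seated cap. The reckoned cap height was 46.7 mm for red and 46.9 mm for blue, against a nominal 46 mm and within the 43 to 48.5 mm limits.
- **Blue bottle:** I lowered it until the wrist read about 2 N upward, roughly 1 mm of pan travel, then released it. It stands about 1–2 mm from the pan's centre at (492, 314).
- **Neighbours:** In the top camera the green bottle and yellow cap moved less than half a pixel from their start. The red bottle stayed in place, and the gripper was drawn well clear.
- **Disagreements:** The measured tool pose wandered by 1–2 mm, with a constant offset of about 1.8 mm from the camera in x. I therefore lined up the caps and the bottle by the wrist camera.
- **Not checked:** I had no direct reading of the pan's joint value or of the bottles' tilt; "upright" rests on the concentric rings in the views from above.

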